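# Fold down the ratchet work rest and lock it

### The job

Fold the raised work rest down and lock it there. Press the tail of its ratchet pawl down so that the pawl stands well clear of the teeth, push the rest arm down past the teeth until it lies on its stop, then press the front of the pawl down again until it is fully home between the teeth. Only press and push with the fingertips: do not raise the arm higher than it stands, and leave the oiler, collet, set-up block and T-bolt standing round it where they are.

Things in the scene. Friction and masses are not known exactly. Their poses are not given: they have to be found in the camera images.
- work_rest: The folding work rest, fixed to the bench: grey base plate 100 x 335 x 10 mm. Origin at the centre of the plate's underside; x across the plate, y along it toward the arm's end, z up. The arm sticks out of a ratchet wheel to +y and slopes up. A rubber-capped post at y = +90 mm is the arm's stop, another at y = -138 mm the stop of the pawl's tail.
- wheel_axle (a point): Centre of the steel ratchet wheel, 65 mm above the work rest's origin; the arm swings about this axle, which runs along the rest's x. Wheel diameter 100 mm, 14 mm thick, with square teeth 5 mm wide standing 10 mm out of the rim.
- pawl_pin (a point): Pin of the pawl, along the rest's x, at y = -85 mm, z = 105 mm of the work rest. The pawl is a dark steel rocker 14 mm wide; its nose, 85 mm from the pin toward +y, drops between the teeth at the top of the wheel.
- rest_pad (a point): Centre of the upper face of the black rubber pad (36 mm across, 48 mm along the arm) near the end of the rest arm; moves with the arm. It lies 130 mm from the axle along the arm and 11 mm above the arm's centre line. Take its slope from the joint. Raised it is about 155 to 175 mm above the bench, down about 85 mm.
- pawl_tail (a point): Centre of the upper face of the pawl's tail, a ribbed dark steel thumb plate 26 mm across x 32 mm long at the end away from the arm; moves with the pawl. 62 mm from the pawl's pin toward -y and, with the pawl engaged, 10 mm above it (115 mm above the bench). Pressed fully, it sinks about 25 mm.
- pawl_front (a point): Centre of the upper face of the thumb plate (26 mm across x 30 mm long) on the pawl's front end, above the wheel; moves with the pawl. 66 mm from the pawl's pin toward +y and, with the pawl engaged, 44 mm above it (149 mm above the bench). It rises about 23 mm and leans back when the tail is fully pressed.
- rest_arm (a joint): Angle of the rest arm in rad, growing as the arm goes down: its slope above level is 0.873 minus this value. Starts at 0.02 to 0.14 (raised); 0.80 = lying on its stop. The hinge is stiff (about 3 to 4 N to push the pad down, 7 N to raise it): the arm stays where it is left. With the pawl engaged it moves only between about -0.01 and 0.18, or within about 0.1 of its stop when down; then a tooth blocks it.
- pawl (a joint): Angle of the pawl in rad: 0 = fully home between the teeth, 0.42 = tail pressed to its stop. The nose clears the teeth above about 0.11. The pin is stiff (about 3 N at tail or front): the pawl stays where it is left.
- oiler: Bystander, loose: white squeeze oiler with a red spout, diameter 57, 151 mm tall, on the far side of the rest; origin at its foot.
- collet: Bystander, loose: steel spring collet standing up, diameter 33, 42 mm tall, on the near side of the rest; origin at its foot.
- setup_block: Bystander, loose: ground steel set-up block with holes, 51 x 76 x 26 mm, on the far side of the rest; origin at the centre of its underside.
- t_bolt: Bystander, loose: dark T-slot bolt with nut standing up, 34 x 30 x 66 mm, on the near side of the rest; origin at its foot.

How it is judged:
By the outcome, as a careful person would: the job done as asked, in the order asked, and still so for the second after the job is handed in, with the robot touching nothing.
It also fails if it takes over 48 s, if anything falls off the work surface, if the arm or the gripper's body presses on something with over 40 N, if the wrist force passes 120 N, or if a joint passes its speed limit or range.

### The arm

A 6-joint arm with a two-finger parallel gripper is mounted at the origin on a cart in front of the work surface, level with it; the furniture and walls round the work are solid. World frame = base frame: x ahead of the robot, y to its left, z up, the work surface at z = 0. Lengths are in m, angles in rad, forces in N, time in s.
With the tool pointing down it reaches from about 0.3 to 0.85 m from the base axis. Payload 5.4 kg.
Tool frame: the origin (TCP) lies at the very end of the fingers, on their centre line; the grasp point (between the pads) lies behind it (arm.pinch_z is the z of the grasp point in the tool frame, in m); z points along the fingers, y is the line along which they close (so a half turn about z gives the same grasp; the last joint's range is limited). The gripper opens to 85 mm and grips with 20 to 120 N. Pads are 22 mm wide; open, the fingers measure 114 mm over their backs; the gripper's body (76 mm by 85 mm) begins 54 mm behind the grasp point. The pads swing forward as they close: fully open they stand 13 mm farther back than shut.
Start: joints at [-1.446, 0.158, 1.597, -0, 1.386, -0.21], TCP at [0.189, -0.543, 0.231] pointing down, gripper open.
Joint ranges: [-2.91, 2.91], [-0.94, 2.29], [0.18, 2.7], [-1.29, 4.43], [0.17, 2.64], [-3, 3]. Speed limits (rad/s): [2.57, 2.57, 3.14, 3.14, 3.14, 3.14].

### API

Orientations are given as a unit quaternion [x, y, z, w].
In Python, from workcell import arm, vision gives the robot as it stands. The module is installed in compiled form; this text tells all that it offers.
- The arm moves only by the tool arm_command, never from a script. Its argument "motion" is a list that holds one entry, the list of rows, each a list of 7 numbers: the shift along the tool's x, y, z scaled (see below), then the turn, a rotation vector about the tool's x, y, z scaled (see below), then the closure in counts, from 0 (fully open) to 255 (shut). A call has exactly 8 rows; each row shifts and turns the commanded pose from where the row before left it, along the tool's axes as they then stand; what a row does not reach is not made up. The controller multiplies each number of a shift by 0.1 m and each number of a turn by 5 degrees. A row lasts 1/10 s, in which the tool goes at most 50 mm and 8.59 degrees, less where a joint would pass 70% of its speed; a pose out of reach is approached as far as the arm can. A call with a number of a shift or a turn outside -1 to 1 is refused whole. A call with a gripper value outside its range is refused whole. The fingers move at their own pace and stop on an object; "squeeze" is the grip in N (left out, the last holds). Time passes only in rows, so rows that do not move let the fingers close, or fill a call up. It gives the time, the measured TCP pose, the force, the opening and the grip force at its end, in the units of the state.
- arm.read_state(): the state, without advancing time (a new reading comes with each control period).
- vision.read_camera(name): name is "scene" or "top" or "wrist"; returns the picture (384x512x3 uint8, red, green, blue); there is no depth.
- vision.camera_model(name): a dict with "fx", "fy", "cx", "cy" (pixels), "k1" (the pictures are not rectified: a ray, as slopes to the right and down, at radius r is drawn at 1 + k1 r^2 times it, then the intrinsics apply), "R" (3x3) and "t" (3): a world point X has camera coordinates R X + t. Camera axes: x right, y down, z forward; pixel columns grow to the right and rows downward; lengths in m; the calibration is good to about 2 mm. A picture is of the moment at which its call begins: read the wrist's pose just before it. camera_model takes no time and is no camera call; for the wrist camera it gives the pose at the moment of the call.
- arm.close_job(): hands the job in; it is judged then, once.
The state is a dict: "t": time; "joint_pos": joint angles; "dq": joint speeds; "joint_torque": joint torques, N m; "tool_pos": TCP position; "tool_rot": TCP orientation; "wrist_force": force on the tool from outside, world axes, zero at the start; "ft_torque": the same for the moment, N m; "opening": opening from 0.0 (shut) to 1.0 (fully open); "grip_force": force on a finger pad.
Only numpy, scipy, OpenCV 4.12 (cv2) and the standard library are available. Lean on these libraries where they do the work, as an engineer would, in place of code of your own. Each camera call takes 0.05 s, during which the arm holds its last target. There are 200 camera calls.

## Working session

There is one attempt and no reset: what is moved stays moved. The work goes in short steps, Python scripts to look and compute and a tool call to move; the robot and the scene stay as the last step left them, time stands still between calls to the robot, and variables do not carry over. Pictures are saved under pics/ and viewed, at most 10 in all, crops included, and the job is handed in when it is done.

Besides the shell and the picture viewer there is one more tool, called after "Request:" as a command line: name --argument value ..., lists and objects as JSON in quotes. arm_command: Moves the arm, as the interface text tells. Shifts and turns lie within -1 to 1; 1 stands for 0.1 m of shift or 5 degrees of turn. Its arguments: {"type":"object","properties":{"motion":{"type":"array","items":{"type":"array","items":{"type":"array","items":{"type":"number"}}}},"squeeze":{"type":"number"}},"required":["motion"]}

```bash
mkdir -p pics; python3 - <<'E'
from workcell import arm, vision
import cv2, numpy as np
s=arm.read_state();print(s['t'],s['tool_pos'],s['tool_rot'],arm.pinch_z)
for n in ('scene','top'):
    im=vision.read_camera(n);cv2.imwrite(f'pics/{n}0.png',im[...,::-1])
    print(n,vision.camera_model(n))
E
```

```text
0.0 [ 0.18881607 -0.54246281  0.23029733] [ 9.86024842e-01  1.66595531e-01  3.90535794e-05 -9.68918877e-04] -0.0187
scene {'fx': 412.4415162286799, 'fy': 412.4415162286799, 'cx': 257.82725652638817, 'cy': 190.7084052637235, 'k1': -0.04433415241775506, 'R': array([[-0.8144736 , -0.58019688, -0.00208202],
       [-0.34912901,  0.49296297, -0.79692939],
       [ 0.46340231, -0.64835105, -0.60406888]]), 't': array([0.58390955, 0.13513913, 0.86253625])}
top {'fx': 487.6143444936395, 'fy': 487.6143444936395, 'cx': 248.7947619633376, 'cy': 189.63907754287982, 'k1': -0.0798044897675277, 'R': array([[ 0.00571787, -0.99996878, -0.00545334],
       [-0.98211643, -0.00458934, -0.18821866],
       [ 0.18818775,  0.00643203, -0.98211201]]), 't': array([0.28307699, 0.53277269, 1.08558761])}
```

View pics/scene0.png

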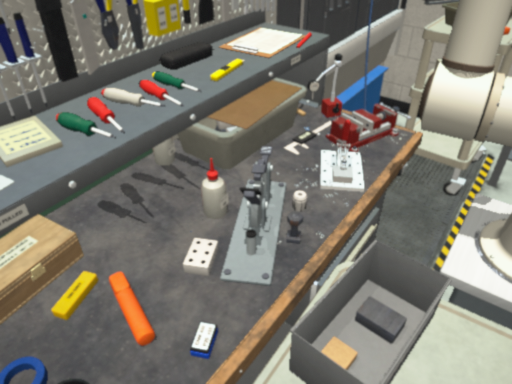

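View pics/top0.png

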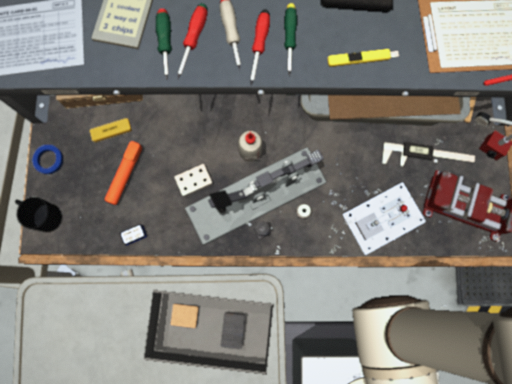

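The scene shows the rest at about (258,215) with its pad end toward the viewer. In the top view the plate corners are near (187,208), (205,242), (326,182) and (308,150). The black pad is at (220,200) and the tail at about (316,157).

```bash
cat > h.py <<'E'
import numpy as np, cv2
from workcell import arm, vision
def ray(m,p):
    K=np.array([[m['fx'],0,m['cx']],[0,m['fy'],m['cy']],[0,0,1]])
    q=cv2.undistortPoints(np.array([[p]],float),K,np.array([m['k1'],0,0,0,0]))[0,0]
    return -m['R'].T@m['t'], m['R'].T@np.array([q[0],q[1],1])
def onz(m,p,z):
    c,d=ray(m,p); return c+d*(z-c[2])/d[2]
def proj(m,X):
    K=np.array([[m['fx'],0,m['cx']],[0,m['fy'],m['cy']],[0,0,1]])
    return cv2.projectPoints(np.array(X,float).reshape(-1,1,3),cv2.Rodrigues(m['R'])[0],m['t'],K,np.array([m['k1'],0,0,0,0]))[0][:,0]
E
python3 - <<'E'
from h import *
m=vision.camera_model('top');im=cv2.imread('pics/top0.png')
C=[onz(m,p,.01)[:2] for p in [(187,208),(205,242),(326,182),(308,150)]]
for c in C: print(c.round(4))
print([np.linalg.norm(C[i]-C[(i+1)%4]).round(4) for i in range(4)])
a=cv2.resize(im[130:260,170:340],None,fx=4,fy=4,interpolation=cv2.INTER_CUBIC)
s=cv2.imread('pics/scene0.png');b=cv2.resize(s[140:290,190:320],None,fx=4,fy=4,interpolation=cv2.INTER_CUBIC)
cv2.imwrite('pics/topc.png',a);cv2.imwrite('pics/scenec.png',b)
E
```

```text
[0.4936 0.4345]
[0.4122 0.3894]
[0.559  0.0988]
[0.6391 0.1411]
[np.float64(0.0931), np.float64(0.3256), np.float64(0.0907), np.float64(0.3276)]
```

View pics/topc.png

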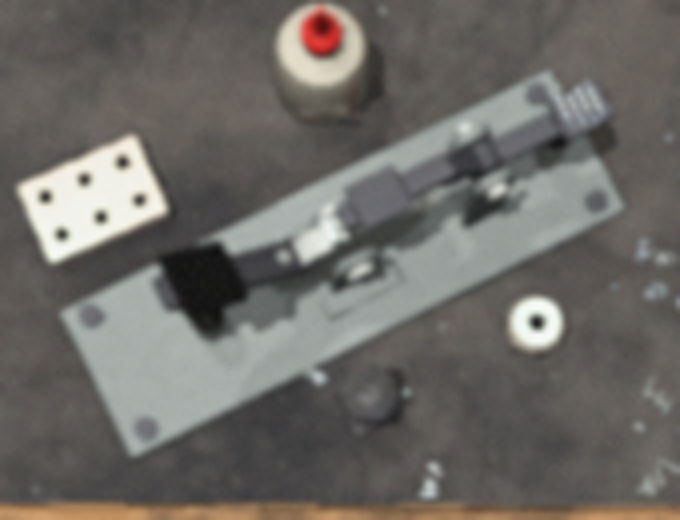

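View pics/scenec.png

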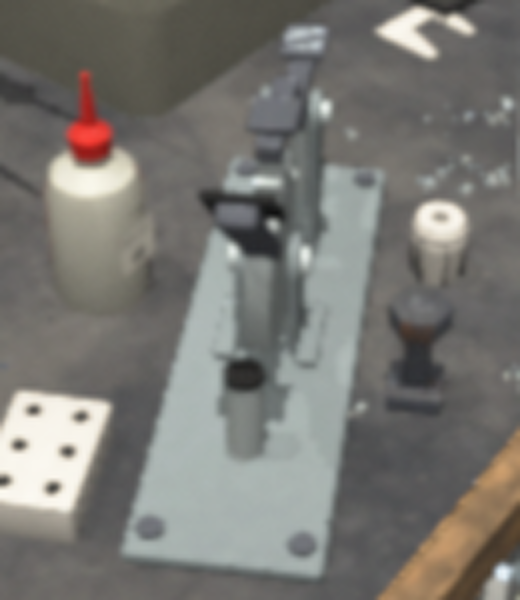

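The top crop gives the tail at (585,107), front plate at (378,195), pad at (203,283), and plate corners at (62,314), (135,458), (622,207), (549,70). The scene crop shows the tail at (305,40) and front at (278,113). The collet and T-bolt stand on the near side.

```bash
cat > pose.py <<'E'
from h import *
m=vision.camera_model('top');ms=vision.camera_model('scene')
T=lambda p:((p[0]+.5)/4-.5+170,(p[1]+.5)/4-.5+130)
S=lambda p:((p[0]+.5)/4-.5+190,(p[1]+.5)/4-.5+140)
C=np.array([onz(m,T(p),.01)[:2] for p in [(62,314),(135,458),(622,207),(549,70)]])
O=C.mean(0); yv=(C[0]+C[1]-C[2]-C[3]); yv/=np.linalg.norm(yv); xv=np.array([yv[1],-yv[0]])
W=lambda y,z,x=0: np.r_[O+yv*y+xv*x,z]
E
python3 - <<'E'
from pose import *
print([np.linalg.norm(C[i]-C[(i+1)%4]).round(4) for i in range(4)],O,yv,np.degrees(np.arctan2(yv[1],yv[0])))
for n,y,z,pt in [('tail',-.147,.115,(585,107)),('front',-.019,.149,(378,195))]:
    print(n,W(y,z).round(4),'ray hit',onz(m,T(pt),z).round(4))
for a in (.02,.08,.14):
    s=.873-a; y=.13*np.cos(s)-.011*np.sin(s); z=.065+.13*np.sin(s)+.011*np.cos(s)
    print(a,y,W(y,z).round(4),onz(m,T((203,283)),z).round(4))
def tri(a,b):
    c,d=ray(m,T(a));e,f=ray(ms,S(b))
    k=np.linalg.lstsq(np.c_[d,-f],e-c,rcond=None)[0]; p,q=c+d*k[0],e+f*k[1]
    return ((p+q)/2).round(4),np.linalg.norm(p-q).round(4)
print(tri((585,107),(305,40)),tri((378,195),(278,113)))
for n,p,z in [('oiler',(322,25),.15),('collet',(537,322),.042),('tbolt',(372,395),.066),('block',(95,200),.026)]: 
    w=onz(m,T(p),z)[:2]; print(n,w.round(3),'rest xy',((w-O)@xv).round(3),((w-O)@yv).round(3))
E
```

```text
[np.float64(0.0976), np.float64(0.3301), np.float64(0.096), np.float64(0.3327)] [0.52682451 0.26918682] [-0.46268359  0.88652349] 117.56041072144895
tail [0.5948 0.1389 0.115 ] ray hit [0.5953 0.1362 0.115 ]
front [0.5356 0.2523 0.149 ] ray hit [0.5372 0.2526 0.149 ]
0.02 0.07721859727735492 [0.4911 0.3376 0.1702] [0.4856 0.3439 0.1702]
0.08 0.08338536423019419 [0.4882 0.3431 0.1653] [0.4864 0.3443 0.1653]
0.14 0.08925203391719207 [0.4855 0.3483 0.1602] [0.4872 0.3446 0.1602]
(array([0.5955, 0.1365, 0.1156]), np.float64(0.0007)) (array([0.5355, 0.2519, 0.1507]), np.float64(0.003))
oiler [0.631 0.283] rest xy 0.099 -0.036
collet [0.485 0.157] rest xy -0.089 -0.08
tbolt [0.439 0.254] rest xy -0.085 0.027
block [0.56  0.419] rest xy 0.099 0.118
```

The measured points agree with the given heights and sizes to about 2 mm. I'll close the gripper, rise, align the tool's y with the rest's -y, and travel over to the tail.

Request:
arm_command --motion '[[[0, 0, -0.5, 0, 0, -0.836, 255], [0, 0, -0.5, 0, 0, -0.836, 255], [0.42, -0.26, 0, 0, 0, 0, 255], [0.42, -0.26, 0, 0, 0, 0, 255], [0.42, -0.26, 0, 0, 0, 0, 255], [0.42, -0.26, 0, 0, 0, 0, 255], [0.42, -0.26, 0, 0, 0, 0, 255], [0.42, -0.26, 0, 0, 0, 0, 255]]]' --squeeze 40

```text
t: 0.9
tool_pos: [0.3407, -0.2862, 0.3309]
tool_rot: [0.971, 0.238, 0.0, -0.0]
wrist_force: [1.5, 0.6, 0.8]
opening: 0.001
grip_force: 0.0
```

```bash
cat > go.py <<'E'
import sys
from pose import *
from scipy.spatial.transform import Rotation
# target given in rest y, z (x=0): prints shift in tool axes, units of 0.1 m, and the state in rest axes
s=arm.read_state();p=np.array(s['tool_pos']);R=Rotation.from_quat(s['tool_rot']).as_matrix()
print('t',round(s['t'],2),'rest x,y,z mm',np.r_[(p[:2]-O)@xv,(p[:2]-O)@yv,p[2]].round(4)*1e3,'F',np.round(s['wrist_force'],1),'op',round(s['opening'],2),'yaw err',np.degrees(np.arctan2(R[:2,0]@yv,R[:2,0]@xv)).round(2),'Rz',R[:,2].round(3))
for a in sys.argv[1:]:
    y,z=map(float,a.split(',')); print(a,(R.T@(W(y,z)-p)*10).round(3))
E
python3 go.py -- -.147,.2 2>/dev/null || python3 go.py=0; python3 - <<'E'
E
```

Request:
arm_command --motion '[[[0.42, -0.26, 0, 0, 0, 0, 255], [0.42, -0.26, 0, 0, 0, 0, 255], [0.42, -0.26, 0, 0, 0, 0, 255], [0.42, -0.26, 0, 0, 0, 0, 255], [0.42, -0.26, 0, 0, 0, 0, 255], [0.42, -0.26, 0, 0, 0, 0, 255], [0.42, -0.26, 0, 0, 0, 0, 255], [0.42, -0.26, 0, 0, 0, 0, 255]]]'

```text
t: 1.7
tool_pos: [0.5425, 0.0537, 0.3309]
tool_rot: [0.971, 0.238, -0.0, 0.0]
wrist_force: [0.9, -0.5, 0.2]
opening: -0.001
grip_force: 0.0
```

Request:
arm_command --motion '[[[0.43, -0.25, 0, 0, 0, 0, 255], [0.43, -0.25, 0, 0, 0, 0, 255], [0, 0, 0.4, 0, 0, 0, 255], [0, 0, 0.5, 0, 0, 0, 255], [0, 0, 0.5, 0, 0, 0, 255], [0, 0, 0.4, 0, 0, 0, 255], [0, 0, 0, 0, 0, 0, 255], [0, 0, 0, 0, 0, 0, 255]]]'

```text
t: 2.5
tool_pos: [0.595, 0.1357, 0.1517]
tool_rot: [0.971, 0.238, -0.0, -0.0]
wrist_force: [0.2, 0.2, 1.9]
opening: 0.002
grip_force: 0.0
```

```bash
python3 go.py; python3 - <<'E'
from h import *
im=vision.read_camera('scene')[...,::-1]
cv2.imwrite('pics/s1.png',cv2.resize(im[100:290,180:350],None,fx=3,fy=3,interpolation=cv2.INTER_CUBIC))
E
```

```text
t 2.5 rest x,y,z mm [  -1.3 -149.9  151.7] F [0.2 0.2 1.9] op 0.0 yaw err -0.02 Rz [-0.001 -0.    -1.   ]
```

View pics/s1.png

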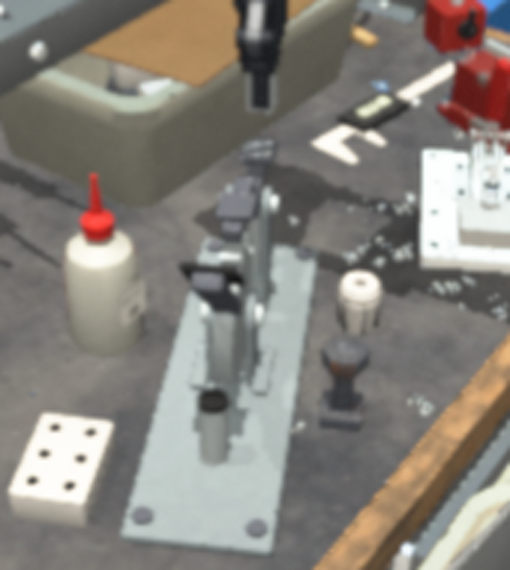

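The closed fingertip at (261,105) hangs directly over the tail plate at (260,150). Now I'll press down.

Request:
arm_command --motion '[[[0, 0, 0.15, 0, 0, 0, 255], [0, 0, 0.12, 0, 0, 0, 255], [0, 0, 0.08, 0, 0, 0, 255], [0, 0, 0.05, 0, 0, 0, 255], [0, 0, 0.05, 0, 0, 0, 255], [0, 0, 0.05, 0, 0, 0, 255], [0, 0, 0.05, 0, 0, 0, 255], [0, 0, 0, 0, 0, 0, 255]]]'

```text
t: 3.35
tool_pos: [0.5949, 0.1358, 0.0955]
tool_rot: [0.971, 0.238, -0.0, -0.0]
wrist_force: [0.7, 0.1, -0.9]
opening: 0.003
grip_force: 0.0
```

Request:
arm_command --motion '[[[0, 0, 0.02, 0, 0, 0, 255], [0, 0, 0.02, 0, 0, 0, 255], [0, 0, 0.01, 0, 0, 0, 255], [0, 0, 0, 0, 0, 0, 255], [0, 0, 0, 0, 0, 0, 255], [0, 0, 0, 0, 0, 0, 255], [0, 0, 0, 0, 0, 0, 255], [0, 0, 0, 0, 0, 0, 255]]]'

```text
t: 4.15
tool_pos: [0.5952, 0.1356, 0.0913]
tool_rot: [0.971, 0.238, 0.0, 0.0]
wrist_force: [0.2, -0.2, 0.9]
opening: 0.002
grip_force: 0.6
```

Request:
arm_command --motion '[[[0, 0, 0.02, 0, 0, 0, 255], [0, 0, 0.02, 0, 0, 0, 255], [0, 0, 0, 0, 0, 0, 255], [0, 0, 0, 0, 0, 0, 255], [0, 0, 0, 0, 0, 0, 255], [0, 0, 0, 0, 0, 0, 255], [0, 0, 0, 0, 0, 0, 255], [0, 0, 0, 0, 0, 0, 255]]]'

```text
t: 4.95
tool_pos: [0.5956, 0.1358, 0.0901]
tool_rot: [0.971, 0.238, 0.0, 0.0]
wrist_force: [-7.5, -0.8, 17.3]
opening: 0.002
grip_force: 7.1
```

```bash
python3 go.py; python3 - <<'E'
from h import *
im=vision.read_camera('scene')[...,::-1]
cv2.imwrite('pics/s2.png',cv2.resize(im[100:290,180:350],None,fx=3,fy=3,interpolation=cv2.INTER_CUBIC))
E
```

```text
t 4.95 rest x,y,z mm [  -0.7 -150.    90.1] F [-7.5 -0.8 17.3] op 0.0 yaw err 0.01 Rz [ 0.001 -0.    -1.   ]
```

View pics/s2.png

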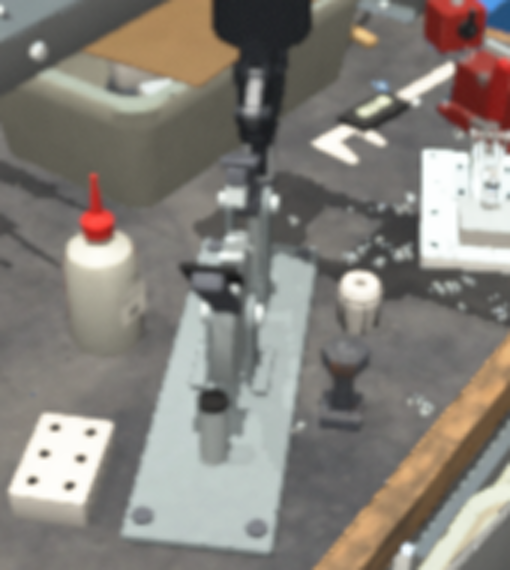

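The pawl is on its stop: the front plate has risen to (240,165), the tail has sunk 25 mm, and the force reached 17 N. Next is the pad.

Request:
arm_command --motion '[[[0, 0, -0.5, 0, 0, 0, 255], [0, 0, -0.5, 0, 0, 0, 255], [0, 0, -0.5, 0, 0, 0, 255], [0, -0.46, 0, 0, 0, 0, 255], [0, -0.46, 0, 0, 0, 0, 255], [0, -0.46, 0, 0, 0, 0, 255], [0, -0.46, 0, 0, 0, 0, 255], [0, -0.46, 0, 0, 0, 0, 255]]]'

```text
t: 5.8
tool_pos: [0.4873, 0.3408, 0.2367]
tool_rot: [0.971, 0.238, -0.001, 0.0]
wrist_force: [1.0, 0.1, -0.8]
opening: 0.0
grip_force: 0.0
```

Request:
arm_command --motion '[[[0, 0, 0.2, 0, 0, 0, 255], [0, 0, 0.2, 0, 0, 0, 255], [0, 0, 0.1, 0, 0, 0, 255], [0, 0, 0.05, 0, 0, 0, 255], [0, 0, 0, 0, 0, 0, 255], [0, 0, 0, 0, 0, 0, 255], [0, 0, 0, 0, 0, 0, 255], [0, 0, 0, 0, 0, 0, 255]]]'

```text
t: 6.6
tool_pos: [0.4893, 0.3397, 0.1832]
tool_rot: [0.971, 0.238, 0.001, -0.0]
wrist_force: [-0.3, 0.9, -0.4]
opening: 0.003
grip_force: 0.0
```

```bash
python3 go.py; python3 - <<'E'
from h import *
im=vision.read_camera('scene')[...,::-1]
cv2.imwrite('pics/s3.png',cv2.resize(im[100:290,180:350],None,fx=3,fy=3,interpolation=cv2.INTER_CUBIC))
E
```

```text
t 6.6 rest x,y,z mm [ -0.7  79.9 183.2] F [-0.3  0.9 -0.4] op 0.0 yaw err -0.03 Rz [ 0.001  0.001 -1.   ]
```

View pics/s3.png

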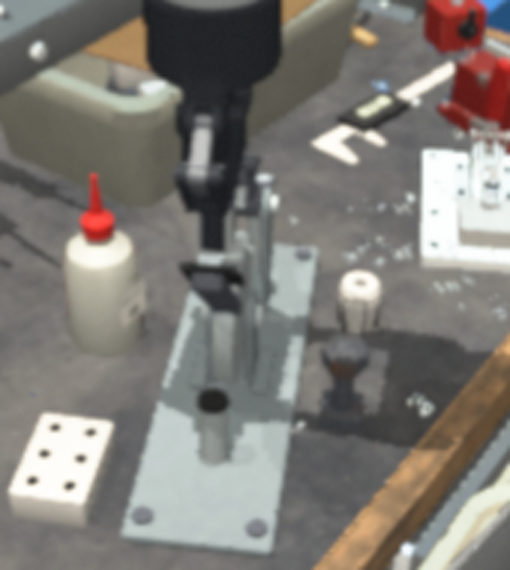

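The fingertip at (212,250) is just above the pad at (213,275), and everything around it is clear. Now I'll push along the arc.

Request:
arm_command --motion '[[[0, 0, 0.08, 0, 0, 0, 255], [0, -0.05, 0.08, 0, 0, 0, 255], [0, -0.06, 0.08, 0, 0, 0, 255], [0, -0.06, 0.08, 0, 0, 0, 255], [0, -0.05, 0.08, 0, 0, 0, 255], [0, -0.05, 0.08, 0, 0, 0, 255], [0, -0.04, 0.08, 0, 0, 0, 255], [0, -0.04, 0.08, 0, 0, 0, 255]]]'

```text
t: 7.45
tool_pos: [0.4731, 0.3719, 0.1189]
tool_rot: [0.971, 0.238, 0.001, -0.001]
wrist_force: [1.0, 0.8, 5.5]
opening: -0.001
grip_force: 2.6
```

```bash
python3 go.py
```

```text
t 7.45 rest x,y,z mm [-1.000e-01  1.159e+02  1.189e+02] F [1.  0.8 5.5] op -0.0 yaw err -0.01 Rz [ 0.002  0.002 -1.   ]
```

Request:
arm_command --motion '[[[0, -0.02, 0.06, 0, 0, 0, 255], [0, -0.02, 0.06, 0, 0, 0, 255], [0, -0.02, 0.06, 0, 0, 0, 255], [0, -0.02, 0.05, 0, 0, 0, 255], [0, 0, 0.04, 0, 0, 0, 255], [0, 0, 0.03, 0, 0, 0, 255], [0, 0, 0.02, 0, 0, 0, 255], [0, 0, 0, 0, 0, 0, 255]]]'

```text
t: 8.25
tool_pos: [0.4687, 0.3778, 0.086]
tool_rot: [0.971, 0.238, -0.0, -0.0]
wrist_force: [-0.3, 2.2, 2.5]
opening: -0.001
grip_force: 1.3
```

Request:
arm_command --motion '[[[0, 0, 0.015, 0, 0, 0, 255], [0, 0, 0.015, 0, 0, 0, 255], [0, 0, 0, 0, 0, 0, 255], [0, 0, 0, 0, 0, 0, 255], [0, 0, 0, 0, 0, 0, 255], [0, 0, 0, 0, 0, 0, 255], [0, 0, 0, 0, 0, 0, 255], [0, 0, 0, 0, 0, 0, 255]]]'

```text
t: 9.05
tool_pos: [0.4689, 0.3781, 0.0851]
tool_rot: [0.971, 0.238, 0.0, -0.0]
wrist_force: [-5.0, -0.1, 14.6]
opening: -0.001
grip_force: 7.0
```

The arm is on its stop: pad at 85 mm with 14.6 N on the rubber. Next I'll go to the raised front plate.

Request:
arm_command --motion '[[[0, 0, -0.5, 0, 0, 0, 255], [0, 0, -0.45, 0, 0, 0, 255], [0, 0, -0.45, 0, 0, 0, 255], [0, 0.42, 0, 0, 0, 0, 255], [0, 0.42, 0, 0, 0, 0, 255], [0, 0.42, 0, 0, 0, 0, 255], [0, 0.42, 0, 0, 0, 0, 255], [0, 0, 0, 0, 0, 0, 255]]]'

```text
t: 9.85
tool_pos: [0.5478, 0.2236, 0.2219]
tool_rot: [0.972, 0.235, -0.001, 0.001]
wrist_force: [0.6, 0.8, 0.2]
opening: -0.005
grip_force: 0.0
```

```bash
python3 go.py; python3 - <<'E'
from h import *
im=vision.read_camera('scene')[...,::-1]
cv2.imwrite('pics/s4.png',cv2.resize(im[100:290,180:350],None,fx=3,fy=3,interpolation=cv2.INTER_CUBIC))
E
```

```text
t 9.85 rest x,y,z mm [ -2.5 -50.1 221.9] F [0.6 0.8 0.2] op -0.01 yaw err -0.35 Rz [-0.002 -0.003 -1.   ]
```

View pics/s4.png

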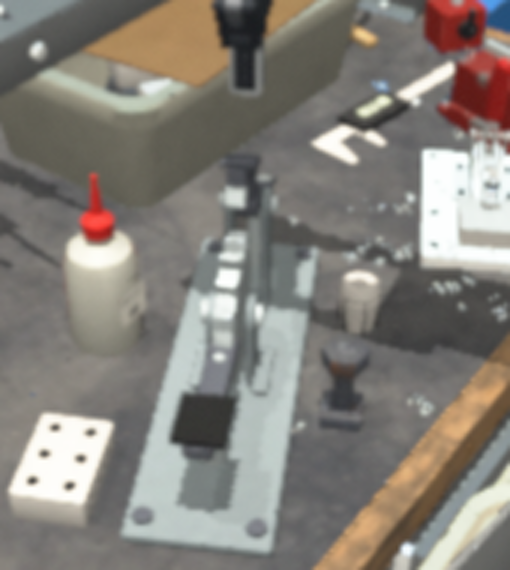

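The arm lies flat with its pad at (203,420). The raised front plate is at (242,163) with the fingertip above it, and the bystanders haven't moved. Now I'll press the front down.

Request:
arm_command --motion '[[[0.01, -0.02, 0.2, 0, 0, 0, 255], [0, 0, 0.15, 0, 0, 0, 255], [0, 0, 0.07, 0, 0, 0, 255], [0, -0.03, 0.05, 0, 0, 0, 255], [0, -0.05, 0.05, 0, 0, 0, 255], [0, -0.05, 0.05, 0, 0, 0, 255], [0, -0.05, 0.05, 0, 0, 0, 255], [0, 0, 0, 0, 0, 0, 255]]]'

```text
t: 10.7
tool_pos: [0.5378, 0.2479, 0.1608]
tool_rot: [0.971, 0.238, 0.0, -0.0]
wrist_force: [-0.4, 0.6, -0.4]
opening: 0.002
grip_force: 0.0
```

```bash
python3 go.py
```

```text
t 10.7 rest x,y,z mm [-1.000e-01 -2.390e+01  1.608e+02] F [-0.4  0.6 -0.4] op 0.0 yaw err 0.03 Rz [-0.     0.001 -1.   ]
```

Request:
arm_command --motion '[[[0, -0.02, 0.04, 0, 0, 0, 255], [0, -0.02, 0.04, 0, 0, 0, 255], [0, -0.01, 0.03, 0, 0, 0, 255], [0, 0, 0.02, 0, 0, 0, 255], [0, 0, 0, 0, 0, 0, 255], [0, 0, 0, 0, 0, 0, 255], [0, 0, 0, 0, 0, 0, 255], [0, 0, 0, 0, 0, 0, 255]]]'

```text
t: 11.5
tool_pos: [0.5359, 0.2521, 0.1489]
tool_rot: [0.971, 0.238, 0.0, -0.001]
wrist_force: [-2.1, 4.2, 6.9]
opening: 0.003
grip_force: 3.2
```

```bash
python3 go.py
```

```text
t 11.5 rest x,y,z mm [  0.2 -19.4 148.9] F [-2.1  4.2  6.9] op 0.0 yaw err -0.02 Rz [ 0.     0.001 -1.   ]
```

Request:
arm_command --motion '[[[0, 0, 0.015, 0, 0, 0, 255], [0, 0, 0.01, 0, 0, 0, 255], [0, 0, 0, 0, 0, 0, 255], [0, 0, 0, 0, 0, 0, 255], [0, 0, 0, 0, 0, 0, 255], [0, 0, 0, 0, 0, 0, 255], [0, 0, 0, 0, 0, 0, 255], [0, 0, 0, 0, 0, 0, 255]]]'

```text
t: 12.3
tool_pos: [0.536, 0.2523, 0.1486]
tool_rot: [0.971, 0.238, 0.001, -0.001]
wrist_force: [-7.9, 1.7, 16.4]
opening: 0.003
grip_force: 8.8
```

The pawl is against a hard stop at 148.6 mm, which matches the engaged height of 149 mm. I'll retreat and check.

Request:
arm_command --motion '[[[0, 0, -0.3, 0, 0, 0, 255], [0, 0, -0.5, 0, 0, 0, 255], [0, 0, -0.5, 0, 0, 0, 255], [0, 0, -0.5, 0, 0, 0, 255], [-0.3, 0, 0, 0, 0, 0, 255], [-0.4, 0, 0, 0, 0, 0, 255], [-0.3, 0, 0, 0, 0, 0, 255], [0, 0, 0, 0, 0, 0, 255]]]'

```text
t: 13.1
tool_pos: [0.4449, 0.2037, 0.325]
tool_rot: [0.971, 0.238, -0.001, 0.001]
wrist_force: [-0.4, 0.4, -0.1]
opening: -0.004
grip_force: 0.0
```

```bash
python3 go.py; python3 - <<'E'
from h import *
im=vision.read_camera('scene')[...,::-1]
cv2.imwrite('pics/s5.png',cv2.resize(im[100:290,180:350],None,fx=3,fy=3,interpolation=cv2.INTER_CUBIC))
E
```

```text
t 13.1 rest x,y,z mm [-102.9  -20.2  325. ] F [-0.4  0.4 -0.1] op -0.0 yaw err -0.07 Rz [-0.001 -0.002 -1.   ]
```

View pics/s5.png

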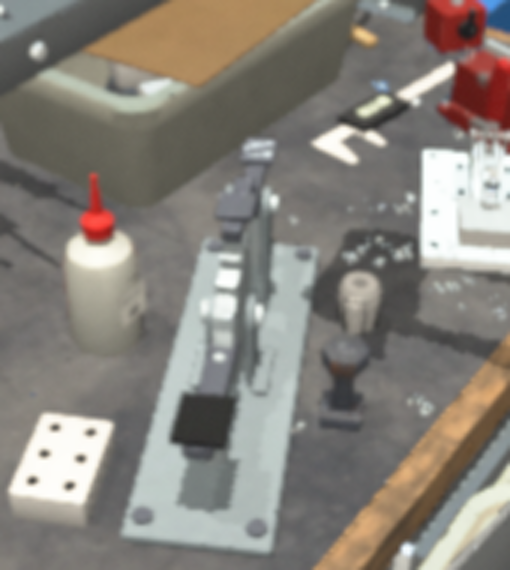

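The arm is down with its pad at (203,420). The pawl's front plate at (240,203) and tail at (260,150) are back at their engaged positions, and the bystanders are where they were.

```bash
python3 -c "
from workcell import arm
print(arm.close_job())"
```

```text
the job is handed in; nothing more can be done
None
```

The rest arm is folded down on its stop, the pawl is pressed home to its hard stop, the four bystanders show no movement in the final picture, and the job was handed in at about 13 s.

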